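# Slide a tall measuring cylinder upright into its bench bay and shut the guard bar

### The arm

A 6-joint arm with a two-finger parallel gripper is mounted at the origin on a cart in front of the work surface, level with it; the furniture and walls round the work are solid. World frame = base frame: x ahead of the robot, y to its left, z up, the work surface at z = 0. Lengths are in m, angles in rad, forces in N, time in s.
With the tool pointing down it reaches from about 0.3 to 0.775 m from the base axis. Payload 14.6 kg.
Tool frame: the origin (TCP) lies between the finger pads; the fingertips stand 14 mm ahead of it and the grasp point (between the pads) lies 5 mm behind it; z points along the fingers, y is the line along which they close (so a half turn about z gives the same grasp; the last joint's range is limited). The gripper opens to 94 mm and grips with 3 to 60 N. Pads are 16 mm wide; open, the fingers measure 119 mm over their backs; the gripper's body (75 mm by 177 mm) begins 78 mm behind the grasp point.
Start: joints at [1.102, 0.3, 1.521, -0, 1.321, -0.067], TCP at [0.215, 0.506, 0.183] pointing down, gripper open.
Joint ranges: [-3.03, 3.03], [-0.79, 2.21], [0.23, 2.52], [-1.04, 4.18], [0, 3.07], [-2.55, 2.55]. Speed limits (rad/s): [2.22, 2.22, 2.57, 3.14, 3.14, 3.14].

### API

Orientations are given as [roll, pitch, yaw] about the fixed x, y, z axes, in that order (R = Rz(yaw) Ry(pitch) Rx(roll)).
In Python, from station import ctrl gives the robot as it stands. The module is installed in compiled form; this text tells all that it offers.
- The arm moves only by the tool move_arm, never from a script. Its argument "targets" is a list of rows, each a list of 7 numbers: the opening, from -1 (shut) to 1 (fully open), then the shift along the tool's x, y, z in units of 50 mm (1.0 is 50 mm), then the turn, a rotation vector about the tool's x, y, z in rad. A call has 1 to 12 rows; each row is the pose to reach, as a shift and turn from the pose commanded when the call began, along the tool's axes at that moment; what a row does not reach only later rows make up. A row lasts 1/10 s, in which the tool goes at most 50 mm and 8.59 degrees, less where a joint would pass 70% of its speed; a pose out of reach is approached as far as the arm can. A call with a gripper value outside its range is refused whole. The fingers move at their own pace and stop on an object; "grip_force" is the grip in N (left out, the last holds). Time passes only in rows, so rows that repeat a pose let the fingers close. It gives the time, the measured TCP pose, the force, the opening and the grip force at its end, in the units of the state.
- ctrl.get_obs(): the state, without advancing time (a new reading comes with each control period).
- ctrl.camera(name): name is "scene" or "top" or "wrist"; returns (picture, depth): 480x640x3 uint8, red, green, blue; 480x640 float32, m along the optical axis (not along the pixel's ray), 0 where there is no reading.
- ctrl.camera_params(name): a dict with "intrinsics" (3x3 intrinsics, pixels), "rvec" (rotation vector, rad) and "tvec" (3), from world to camera coordinates, as OpenCV has them; the wrist camera has in their place "T_tool_cam" (4x4, takes a point from camera to tool coordinates, whose origin is the TCP and whose axes are the flange's). Camera axes: x right, y down, z forward; pixel columns grow to the right and rows downward; lengths in m; the calibration is good to about 2 mm. The wrist camera is an equidistant fisheye: a pixel r from the principal point sees the ray r / f radians off the axis. A picture is of the moment at which its call begins: read the wrist's pose just before it. camera_params takes no time and is no camera call.
- ctrl.hand_in(): hands the job in; it is judged then, once.
Trained networks look in the newest picture that a camera, given by its name, has taken for a name from the list of things; names that differ only in an ending like _2 or _b are one class to them, and where a whole thing is asked for, a point or a joint stands for the part that bears it (a point fixed in the world has none). Each returns a list of dicts, best first, with "score" (0 to 1); they miss things now and then, are a little off and sometimes report something else, mostly with a low value. They report only what shows in the picture. A call takes as long as a camera call. They do not tell look-alikes from the thing itself.
- ctrl.cut_out(camera, target): "region" (480x640 bool, what is visible of it) and "point" ([column, row] in pixels, amid what is visible of it).
- ctrl.tip_of(camera, target): "point" ([column, row] in pixels: a listed point, or the origin of a listed thing).
The state is a dict: "time_s": time; "qpos": joint angles; "joint_vel": joint speeds; "tau": joint torques, N m; "ee_pos": TCP position; "eef_rot": TCP orientation; "force": force on the tool from outside, world axes, zero at the start; "moment": the same for the moment, N m; "grip_width": finger opening in m; "grip_force": force on a finger pad.
Only numpy, scipy, OpenCV 4.12 (cv2) and the standard library are available. Lean on these libraries where they do the work, as an engineer would, in place of code of your own. Each camera call takes 0.05 s, during which the arm holds its last target. There are 200 camera calls.

### The job

Push the tall white measuring cylinder low, at its blue foot, so that it slides upright over the worktop without tipping, through the mouth of the blue bench bay until it stands against the bay's back stop; then swing the red guard bar fully shut behind it. Only push with the fingers, gently: do not take the cylinder between the fingers, lift it or tip it. Leave the lens spray, the vial, the petri dish and the eyepiece standing round about where they are.

Things in the scene. Friction and masses are not known exactly. Their poses are not given: they have to be found in the camera images.
- cylinder: Tall narrow measuring cylinder standing loose, 194 mm tall, about 0.18 kg (varies by a third). Round blue foot, 60 mm diameter with upright rim from the worktop to 20 mm, tapering above it to a white tube of 26 mm diameter. Origin: centre of its underside, z up. Slides when pushed on the foot's rim; pushed on the tube it tips. Starts 145 to 180 mm in front of its home place.
- bay: Blue bench bay, fixed, without floor. Origin: on the worktop at the cylinder's home place; x points into the bay, y left looking in, z up. Walls 12 mm high. Back stop's inner face at x = +31 mm (a home cylinder's centre is at about x = +1); cheeks' inner faces at y = +/-36, x = -37 to +39, 9 mm thick; then flared lead-in wings out to about x = -62, y = +/-63.
- guard_bar (a joint): Angle of the red guard bar, rad: 0 = fully shut (stop), across the mouth behind the cylinder's foot; range to 2.4. At angle q it points along (-sin q, -cos q) in the bay's x, y. Starts open at 1.65 to 1.95. Light friction (0.4 N at the tab), stays where left; shuts only if the cylinder is in. Bar 8 mm thick, 10 mm high, underside 13 mm above the worktop.
- bar_hinge (a point): Point on the guard bar's upright hinge axis, at the bay's left front corner (bay x = -42, y = +50 mm), 18 mm above the worktop.
- bar_tab (a point): Centre of the ribbed upright tab at the free end of the guard bar, 126 mm from the hinge axis, 35 mm above the worktop. 10 mm thick, 30 mm long along the bar, 13 to 57 mm above the worktop. Push its outer face (on the side to which the bar opens) to shut the bar.
- lens_spray: Bystander: light-blue lens spray bottle with a white pump, 31 mm across, 104 mm tall, standing loose; origin at the centre of its underside.
- vial: Bystander: small glass vial with a blue cap, 22 mm across, 47 mm tall, standing loose; origin at the centre of its underside.
- petri: Bystander: round flat petri dish, 60 mm across, 14 mm tall, standing loose; origin at the centre of its underside.
- eyepiece: Bystander: black microscope eyepiece with a red ring, 37 mm across, 44 mm tall, standing loose; origin at the centre of its underside.
Mind the look-alikes: they are no part of the job. Of the things that look like the bay, the largest one is meant.

How it is judged:
By the outcome, as a careful person would: the job done as asked, in the order asked, and still so for the second after the job is handed in, with the robot touching nothing.
It also fails if it takes over 58 s, if anything falls off the work surface, if the arm or the gripper's body presses on something with over 40 N, if the wrist force passes 120 N, or if a joint passes its speed limit or range.

## Working session

There is one attempt and no reset: what is moved stays moved. The work goes in short steps, Python scripts to look and compute and a tool call to move; the robot and the scene stay as the last step left them, time stands still between calls to the robot, and variables do not carry over. Pictures are saved under pics/ and viewed, at most 10 in all, crops included, and the job is handed in when it is done.

Besides the shell and the picture viewer there is one more tool, called after ">>>" as name(argument=value, ...), one argument or row to a line, values as JSON. move_arm: Moves the arm, as the interface text tells. Its arguments: {"type":"object","properties":{"targets":{"type":"array"},"grip_force":{"type":"number"}},"required":["targets"]}

```bash
mkdir -p pics; cat > h.py <<'E'
import numpy as np, cv2
from station import ctrl
from scipy.spatial.transform import Rotation as R
def cam(n):
    p=ctrl.camera_params(n); K=np.array(p["intrinsics"]); Rm=cv2.Rodrigues(np.array(p["rvec"],float))[0]; t=np.array(p["tvec"],float).ravel(); return K,Rm,t
def cloud(n,d):
    K,Rm,t=cam(n); v,u=np.mgrid[:480,:640]
    P=np.stack([(u-K[0,2])/K[0,0]*d,(v-K[1,2])/K[1,1]*d,d],-1)
    return (P-t)@Rm
def onplane(n,px,z):
    K,Rm,t=cam(n); r=Rm.T@np.linalg.solve(K,[px[0],px[1],1]); c=-Rm.T@t
    return c+r*(z-c[2])/r[2]
E
cat > a.py <<'E'
from h import *
for n in ("scene","top"):
    im,d=ctrl.camera(n); cv2.imwrite(f"pics/{n}0.png",im[...,::-1]); C=cloud(n,d)
    np.save(f"{n}.npy",C)
    for o in ["cylinder","bay","guard_bar","lens_spray","vial","petri","eyepiece"]:
        for r in ctrl.cut_out(n,o)[:3]:
            m=r["region"]&(d>0); Q=C[m]
            print(n,o,round(r["score"],2),np.round(r["point"]),Q.min(0).round(3),Q.max(0).round(3))
    for o,z in [("cylinder",0),("bay",0),("bar_hinge",.018),("bar_tab",.035)]:
        for r in ctrl.tip_of(n,o)[:3]:
            print(n,"tip",o,round(r["score"],2),np.round(r["point"]),onplane(n,r["point"],z).round(4))
s=ctrl.get_obs(); print(s["time_s"],s["ee_pos"],s["eef_rot"],s["grip_width"])
E
python3 a.py
```

```text
scene cylinder 0.79 [310. 247.] [ 0.479 -0.133 -0.006] [0.631 0.127 0.194]
scene bay 0.96 [363. 232.] [ 0.498 -0.15  -0.005] [0.732 0.064 0.109]
scene bay 0.71 [240. 255.] [ 0.368 -0.03  -0.004] [0.445 0.085 0.039]
scene bay 0.59 [349. 334.] [ 0.456 -0.303 -0.004] [ 0.547 -0.198  0.041]
scene guard_bar 0.72 [300. 227.] [ 0.498 -0.11  -0.005] [0.661 0.065 0.117]
scene guard_bar 0.64 [338. 326.] [ 0.458 -0.303 -0.002] [ 0.501 -0.207  0.041]
scene guard_bar 0.42 [234. 257.] [ 0.375 -0.03  -0.003] [0.391 0.085 0.039]
scene vial 0.56 [224. 203.] [ 0.427  0.172 -0.003] [0.464 0.259 0.05 ]
scene petri 0.86 [356. 404.] [ 0.388 -0.437 -0.005] [ 0.455 -0.376  0.016]
scene tip cylinder 0.78 [313. 272.] [ 0.5113 -0.1046  0.    ]
scene tip bay 0.84 [240. 248.] [0.4112 0.0416 0.    ]
scene tip bay 0.71 [355. 324.] [ 0.5117 -0.2615  0.    ]
scene tip bay 0.69 [372. 242.] [ 0.6676 -0.0933  0.    ]
scene tip bar_hinge 0.64 [222. 238.] [0.3848 0.0704 0.018 ]
scene tip bar_hinge 0.61 [347. 222.] [ 0.6483 -0.0227  0.018 ]
scene tip bar_hinge 0.47 [332. 306.] [ 0.4897 -0.2163  0.018 ]
scene tip bar_tab 0
[... 1088 characters left out ...]
0.278  0.053]
top tip cylinder 0.68 [336. 264.] [ 0.5082 -0.1073  0.    ]
top tip bay 0.87 [393. 261.] [ 0.5161 -0.2613  0.    ]
top tip bay 0.71 [330. 202.] [ 0.6788 -0.0914  0.    ]
top tip bay 0.6 [283. 301.] [0.4072 0.0353 0.    ]
top tip bar_hinge 0.64 [272. 309.] [0.3854 0.0635 0.018 ]
top tip bar_hinge 0.54 [377. 269.] [ 0.4918 -0.2171  0.018 ]
top tip bar_hinge 0.51 [308. 217.] [ 0.6319 -0.0309  0.018 ]
top tip bar_tab 0.79 [298. 258.] [ 0.5199 -0.007   0.035 ]
top tip bar_tab 0.68 [302. 310.] [ 0.3825 -0.0171  0.035 ]
top tip bar_tab 0.56 [405. 280.] [ 0.4637 -0.2886  0.035 ]
1.2 [0.2150854  0.50619647 0.18345079] [ 3.14158400e+00 -1.16804221e-05  2.73980206e+00] 0.09376278507126508
```

View pics/top0.png

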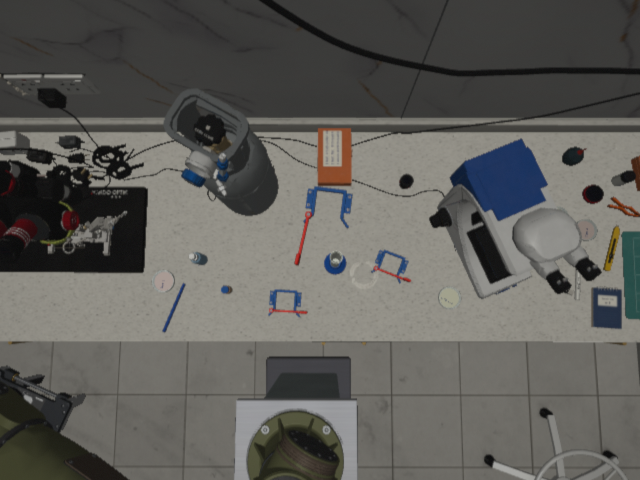

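View pics/scene0.png

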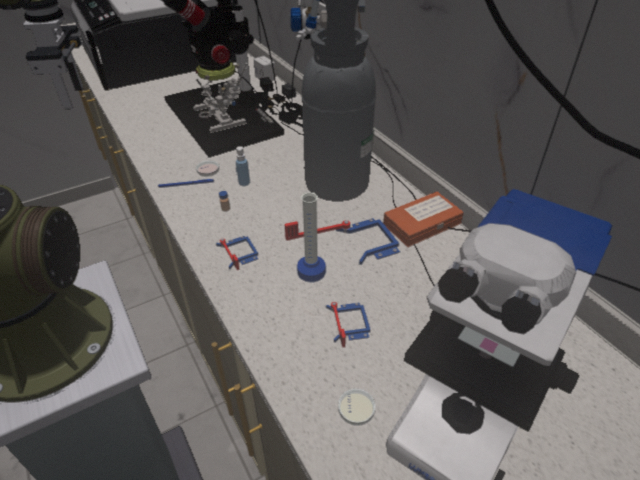

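The top view shows the large bay at about (330,200) with its mouth toward the robot. The red bar runs from (309,214) to (298,260), the cylinder is at (336,264), and the two smaller bays at (285,302) and (391,265) are decoys. Next I'll work out the bay's pose and the move to a lookout.

```bash
cat >> h.py <<'E'
def rot(yaw,tilt):  # tool pointing down, leaning back by tilt; yaw = heading of push direction; tool x points backwards
    Rw=R.from_euler('z',yaw)
    return Rw*R.from_euler('y',-tilt)*R.from_euler('z',np.pi)*R.from_euler('x',np.pi)
def row(pos,Rt,T0=None):
    if T0 is None:
        s=ctrl.get_obs(); p0=np.array(s["ee_pos"]); e=s["eef_rot"]; R0=R.from_euler('xyz',e)
    else: p0,R0=T0
    return np.r_[R0.inv().apply(np.array(pos)-p0)/.05,(R0.inv()*Rt).as_rotvec()].round(3)
E
cat > b.py <<'E'
from h import *
from scipy.optimize import minimize
for n in ("top","scene"):
    im=cv2.imread(f"pics/{n}0.png").astype(int); C=np.load(f"{n}.npy"); b,g,r=im[...,0],im[...,1],im[...,2]
    box=(C[...,0]>.6)&(C[...,0]<.74)&(C[...,1]>-.19)&(C[...,1]<.03)&(C[...,2]<.03)
    m=box&(b>r+50)&(b>g+30); Q=C[m&(C[...,2]>.007)]; print(n,m.sum(),len(Q),Q.mean(0))
    segs=[((31+4,-45),(35,45)),((-37,40.5),(39,40.5)),((-37,-40.5),(39,-40.5)),((-37,40.5),(-62,60)),((-37,-40.5),(-62,-60))]
    def cost(p):
        c,s=np.cos(p[2]),np.sin(p[2]); q=(Q[:,:2]-p[:2])@np.array([[c,-s],[s,c]])*1000
        D=[]
        for a,e in segs:
            a=np.array(a,float);e=np.array(e,float);t=np.clip((q-a)@(e-a)/((e-a)@(e-a)),0,1)
            D.append(np.linalg.norm(q-a-t[:,None]*(e-a),axis=1))
        return np.minimum(np.min(D,0),12).mean()
    best=min((minimize(cost,[.673,-.092,y],method="Nelder-Mead",options=dict(xatol=1e-5,fatol=1e-4,initial_simplex=[[.673,-.092,y],[.685,-.092,y],[.673,-.08,y],[.673,-.092,y+.15]])) for y in np.arange(-.5,.5,.1)),key=lambda o:o.fun)
    print(n,best.x,best.fun)
print(ctrl.camera_params("wrist"))
s=ctrl.get_obs(); print(row([.40,-.10,.25],rot(-.1,.3)), row([.35,.2,.25],rot(-.1,.3)))
print(rot(0,.3).as_matrix().round(2))
E
python3 b.py
```

```text
top 385 232 [ 0.68196829 -0.08837961  0.01149113]
top [ 0.67585949 -0.08560425 -0.12461543] 2.4518550210993633
scene 273 177 [ 0.68411043 -0.08908294  0.01064382]
scene [ 0.6763373  -0.08443269 -0.12892091] 1.4885341953228366
{'intrinsics': array([[371.64829954,   0.        , 319.99601738],
       [  0.        , 371.64829954, 236.4452155 ],
       [  0.        ,   0.        ,   1.        ]]), 'T_tool_cam': array([[ 5.77287771e-04, -9.59488823e-01, -2.81746101e-01,
         8.13792241e-02],
       [ 9.99999326e-01,  8.37821327e-04, -8.04244728e-04,
         1.48388526e-04],
       [ 1.00771672e-03, -2.81745447e-01,  9.59488659e-01,
        -2.01425297e-01],
       [ 0.00000000e+00,  0.00000000e+00,  0.00000000e+00,
         1.00000000e+00]])}
[-8.145 -9.712 -1.331 -0.045 -0.298 -0.3  ] [-4.878 -4.581 -1.331 -0.045 -0.298 -0.3  ]
[[-0.96  0.    0.3 ]
 [ 0.    1.    0.  ]
 [-0.3   0.   -0.96]]
```

```bash
cat >> h.py <<'E'
def tcp(tip,h,a): Rt=rot(h,a); return np.array(tip)-.014*Rt.apply([0,0,1]),Rt
E
python3 - <<'E'
from h import *
p,Rt=tcp([.43,-.13,.12],.31,.4); print(p,row(p,Rt),Rt.as_euler('xyz'))
E
```

```text
[ 0.42480801 -0.13166314  0.13289485] [ -8.849 -10.101   1.011  -0.142  -0.383  -0.702] [-3.14159265  0.4        -2.83159265]
```

>>> move_arm(
  targets=[
    [-0.36, -8.85, -10.1, 1.01, -0.142, -0.383, -0.702],
    [-0.36, -8.85, -10.1, 1.01, -0.142, -0.383, -0.702],
    [-0.36, -8.85, -10.1, 1.01, -0.142, -0.383, -0.702],
    [-0.36, -8.85, -10.1, 1.01, -0.142, -0.383, -0.702],
    [-0.36, -8.85, -10.1, 1.01, -0.142, -0.383, -0.702],
    [-0.36, -8.85, -10.1, 1.01, -0.142, -0.383, -0.702],
    [-0.36, -8.85, -10.1, 1.01, -0.142, -0.383, -0.702],
    [-0.36, -8.85, -10.1, 1.01, -0.142, -0.383, -0.702],
    [-0.36, -8.85, -10.1, 1.01, -0.142, -0.383, -0.702],
    [-0.36, -8.85, -10.1, 1.01, -0.142, -0.383, -0.702],
    [-0.36, -8.85, -10.1, 1.01, -0.142, -0.383, -0.702],
    [-0.36, -8.85, -10.1, 1.01, -0.142, -0.383, -0.702],
  ],
)

```text
time_s: 2.4
ee_pos: [0.3861, -0.0104, 0.143]
eef_rot: [-3.14, 0.402, -2.831]
force: [1.3, 1.9, 0.6]
grip_width: 0.0301
grip_force: 0.0
```

```bash
python3 - <<'E'
from h import *
p,Rt=tcp([.43,-.13,.12],.31,.4); print(p,row(p,Rt)); s=ctrl.get_obs(); print(s["time_s"],s["ee_pos"],s["qpos"],s["grip_width"])
E
```

```text
[ 0.42480801 -0.13166314  0.13289485] [ 8.200e-02 -2.546e+00  1.880e-01 -1.000e-03  2.000e-03  0.000e+00]
2.4 [ 0.38607303 -0.01038231  0.14299227] [-0.29178917 -0.27528034  2.25926553  0.29990604  0.84242718 -2.33769953] 0.03013773925847443
```

>>> move_arm(
  targets=[
    [-0.36, 0.08, -2.55, 0.19, 0, 0, 0],
    [-0.36, 0.08, -2.55, 0.19, 0, 0, 0],
    [-0.36, 0.08, -2.55, 0.19, 0, 0, 0],
    [-0.36, 0.08, -2.55, 0.19, 0, 0, 0],
  ],
)

```text
time_s: 2.8
ee_pos: [0.4342, -0.1154, 0.1394]
eef_rot: [-3.13, 0.376, -2.854]
force: [0.2, 0.7, 0.2]
grip_width: 0.0296
grip_force: 0.0
```

```bash
cat > c.py <<'E'
from h import *
import sys
s=ctrl.get_obs(); im,d=ctrl.camera("wrist"); cv2.imwrite(f"pics/{sys.argv[1]}.png",im[...,::-1])
P=ctrl.camera_params("wrist"); K=np.array(P["intrinsics"]); T=np.array(P["T_tool_cam"])
R0=R.from_euler('xyz',s["eef_rot"]); p0=np.array(s["ee_pos"])
def ray(px):
    x=(np.array(px,float)-[K[0,2],K[1,2]])/K[0,0]; th=np.linalg.norm(x)
    return R0.apply(T[:3,:3]@np.r_[x/th*np.sin(th),np.cos(th)])
c=R0.apply(T[:3,3])+p0
def at(px,z): r=ray(px); return (c+r*(z-c[2])/r[2]).round(4)
for o,z in [("cylinder",0),("bay",0),("bar_hinge",.018),("bar_tab",.035)]:
    for r in ctrl.tip_of("wrist",o)[:3]: print(o,round(r["score"],2),np.round(r["point"]),at(r["point"],z))
# blue foot: top rim outline at 20 mm
b,g,rr=[im[...,i].astype(int) for i in (2,1,0)]
v,u=np.nonzero((b>rr+50)&(b>g+30))
Q=np.array([at(q,.02) for q in zip(u,v)]); k=np.linalg.norm(Q[:,:2]-[.511,-.105],axis=1)<.05
if len(sys.argv)<3 and k.any():
    (x,y),rad=cv2.minEnclosingCircle((Q[k][:,:2]*1000).astype(np.float32)); print("foot20",x,y,rad)
Q=np.array([at(q,.012)[:2] for q in zip(u,v)]);k=(np.abs(Q-[.68,-.09])<[.08,.09]).all(1);np.save("wb.npy",Q[k]);print(k.sum())
print(s["time_s"],s["ee_pos"],s["qpos"][5])
E
python3 c.py w1
```

```text
cylinder 0.89 [318. 232.] [ 0.5078 -0.0982  0.    ]
cylinder 0.68 [407. 281.] [0.546  0.0183 0.    ]
bay 0.87 [170. 199.] [ 0.5104 -0.2513  0.    ]
bar_hinge 0.96 [522. 177.] [0.378 0.062 0.018]
bar_hinge 0.85 [205. 204.] [ 0.4927 -0.2106  0.018 ]
bar_hinge 0.65 [342. 337.] [ 0.6433 -0.0284  0.018 ]
bar_tab 0.68 [126. 163.] [ 0.458  -0.2835  0.035 ]
bar_tab 0.63 [452. 154.] [ 0.3762 -0.0246  0.035 ]
bar_tab 0.61 [405. 284.] [ 0.5194 -0.0029  0.035 ]
foot20 514.93896484375 -102.45756530761719 43.56772232055664
238
2.8 [ 0.43418441 -0.11537979  0.1393788 ] -2.5538745183215115
```

View pics/w1.png

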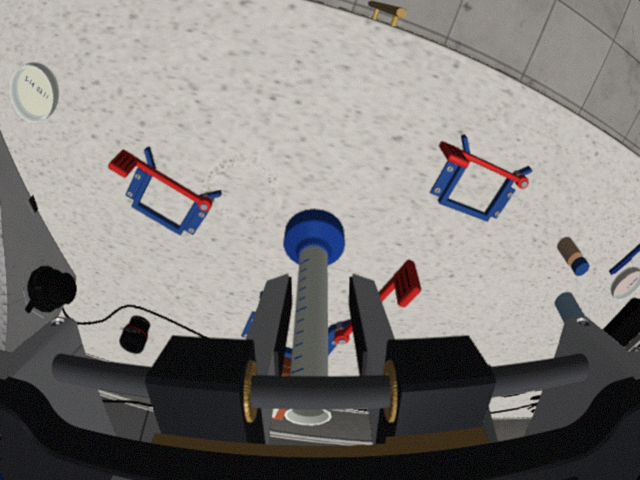

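The wrist picture shows the foot at (315,232) ahead of the fingers, the tab at (405,284) and the hinge at (342,337). All of this agrees with the fit. Joint 6 is at its limit, so I'll use a smaller heading.

```bash
python3 - <<'E'
from h import *
p,Rt=tcp([.447,-.109,.06],.08,.4); print(p,row(p,Rt))
E
```

```text
[ 0.44156558 -0.10943568  0.07289485] [ 0.32   0.022  1.306  0.069 -0.022  0.196]
```

>>> move_arm(
  targets=[
    [-0.36, 0.32, 0.02, 1.3, 0.07, -0.022, 0.196],
    [-0.36, 0.32, 0.02, 1.3, 0.07, -0.022, 0.196],
    [-0.36, 0.32, 0.02, 1.3, 0.07, -0.022, 0.196],
    [-0.36, 0.32, 0.02, 1.3, 0.07, -0.022, 0.196],
  ],
)

```text
time_s: 3.45
ee_pos: [0.442, -0.11, 0.074]
eef_rot: [-3.14, 0.4, -3.059]
force: [0.3, -0.4, 0.8]
grip_width: 0.0301
grip_force: 0.0
```

```bash
cat >> c.py <<'E'
m=((b>rr+50)&(b>g+30)).astype(np.uint8); n,lab,st,ce=cv2.connectedComponentsWithStats(m)
for i in range(1,n):
    if st[i,4]>150:
        v,u=np.nonzero(lab==i); q=np.array([at(x,.0) for x in zip(u,v)]); print("comp",st[i],q.min(0)[:2],q.max(0)[:2])
E
python3 c.py w2; python3 - <<'E'
from h import *
p,Rt=tcp([.447,-.109,.008],.08,.4); print(p,row(p,Rt))
E
```

```text
cylinder 0.69 [326. 265.] [ 0.5051 -0.1007  0.    ]
cylinder 0.43 [439. 311.] [0.5611 0.0193 0.    ]
bay 0.88 [155. 253.] [ 0.5057 -0.2512  0.    ]
bar_hinge 0.95 [196. 260.] [ 0.4926 -0.2064  0.018 ]
bar_hinge 0.64 [560. 167.] [0.3803 0.06   0.018 ]
bar_tab 0.93 [474. 152.] [ 0.3725 -0.0229  0.035 ]
bar_tab 0.91 [439. 313.] [ 0.5217 -0.0016  0.035 ]
bar_tab 0.79 [ 96. 231.] [ 0.4555 -0.2794  0.035 ]
foot20 506.7414245605469 -106.40065002441406 41.08896255493164
331
3.45 [ 0.44204325 -0.11000835  0.07398071] -2.3633911759757398
comp [453 167  27  38 431] [ 0.4008 -0.0096] [0.4327 0.0038]
comp [ 467  171   89   51 1090] [0.3929 0.0048] [0.4435 0.0758]
comp [111 235  88  58 988] [ 0.4883 -0.3001] [ 0.5555 -0.2123]
comp [ 290  254   69   51 2185] [ 0.4916 -0.1303] [ 0.5578 -0.0717]
comp [282 344  18  32 329] [ 0.6269 -0.1363] [ 0.6973 -0.1169]
[ 0.44156558 -0.10943568  0.02089485] [ 0.425  0.029  0.975 -0.003  0.001 -0.   ]
```

View pics/w2.png

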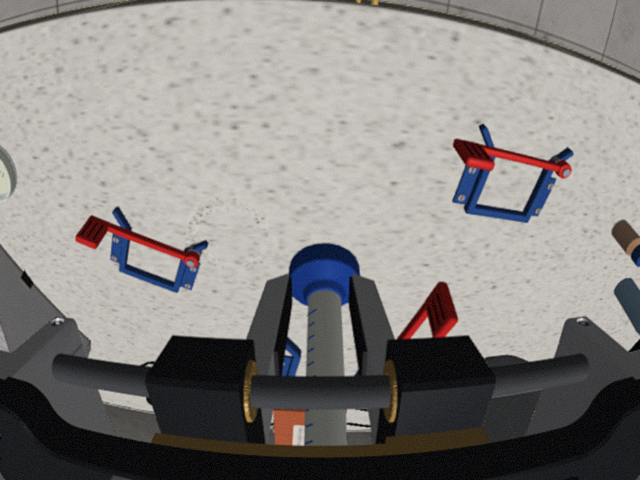

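The wrist picture shows the foot at (325,272), centred ahead of the two fingers, so I'll lower to rim height.

>>> move_arm(
  targets=[
    [-0.36, 0.22, 0.02, 0.5, 0, 0, 0],
    [-0.36, 0.42, 0.03, 0.96, 0, 0, 0],
    [-0.36, 0.42, 0.03, 0.96, 0, 0, 0],
    [-0.36, 0.42, 0.03, 0.96, 0, 0, 0],
  ],
)

```text
time_s: 4.1
ee_pos: [0.4412, -0.1091, 0.0213]
eef_rot: [-3.14, 0.399, -3.063]
force: [0.9, 0.0, 0.1]
grip_width: 0.0301
grip_force: 0.0
```

```bash
cat > plan.py <<'E'
from h import *
import sys
# args: list of cx,cy(bay mm),heading(rel. world),  -> rows from current pose
B=np.array([.676,-.085]); ps=-.127
def bay(x,y): c,s=np.cos(ps),np.sin(ps); return B+np.array([c*x-s*y,s*x+c*y])/1000
s=ctrl.get_obs(); print(s["time_s"],s["ee_pos"],s["force"],s["qpos"][5])
D=.035
for a in sys.argv[1:]:
    x,y,h=map(float,a.split(",")); c=bay(x,y); t=c-D*np.array([np.cos(h),np.sin(h)])
    p,Rt=tcp([*t,.009],h,.4); print(a,c.round(3),row(p,Rt).tolist())
E
python3 plan.py -164,-38,.08 -80,0,.08 -80,0,-.127 
```

```text
4.1 [ 0.44121413 -0.109144    0.02132169] [9.05162642e-01 4.94055244e-04 1.01564632e-01] -2.47660906067966
-164,-38,.08 [ 0.509 -0.102] [-0.506, 0.037, 0.201, -0.002, -0.001, -0.001]
-80,0,.08 [ 0.597 -0.075] [-2.164, 0.439, 0.9, -0.002, -0.001, -0.001]
-80,0,-.127 [ 0.597 -0.075] [-2.18, 0.605, 0.907, 0.079, -0.001, 0.19]
```

>>> move_arm(
  targets=[
    [-0.36, -0.15, 0.01, 0.06, 0, 0, 0],
    [-0.36, -0.3, 0.02, 0.12, 0, 0, 0],
    [-0.36, -0.42, 0.03, 0.165, 0, 0, 0],
    [-0.36, -0.506, 0.037, 0.2, 0, 0, 0],
    [-0.36, -0.59, 0.057, 0.236, 0, 0, 0],
    [-0.36, -0.69, 0.082, 0.28, 0, 0, 0],
    [-0.36, -0.8, 0.108, 0.325, 0, 0, 0],
    [-0.36, -0.91, 0.135, 0.372, 0, 0, 0],
    [-0.36, -1.02, 0.162, 0.418, 0, 0, 0],
    [-0.36, -1.13, 0.189, 0.465, 0, 0, 0],
    [-0.36, -1.24, 0.215, 0.511, 0, 0, 0],
    [-0.36, -1.3, 0.23, 0.536, 0, 0, 0],
  ],
)

```text
time_s: 5.3
ee_pos: [0.5107, -0.0919, 0.0212]
eef_rot: [-3.14, 0.4, -3.063]
force: [-0.2, -1.3, 1.2]
grip_width: 0.03
grip_force: 0.9
```

```bash
python3 c.py w3 1 | head -3;  python3 plan.py -80,0,.08 -80,0,-.127 -50,0,-.127 1,0,-.127; python3 -c "
from h import *
im,d=ctrl.camera('scene');o=ctrl.tip_of('scene','cylinder')[0];print(o,onplane('scene',o['point'],0))
w=cv2.imread('pics/w3.png');cv2.imwrite('pics/s3.png',np.hstack([cv2.resize(im[140:380,200:520,::-1],(400,300)),cv2.resize(w,(400,300))]))"
```

```text
cylinder 0.58 [311. 254.] [ 0.5151 -0.0975  0.    ]
bay 0.88 [ 90. 232.] [ 0.5097 -0.2521  0.    ]
bar_hinge 0.95 [622. 105.] [0.3816 0.0607 0.018 ]
5.55 [ 0.51003827 -0.09200308  0.02118877] [-0.27135544 -0.76979603  0.82887987] -2.280523569326863
-80,0,.08 [ 0.597 -0.075] [-0.876, 0.205, 0.354, -0.002, -0.001, -0.001]
-80,0,-.127 [ 0.597 -0.075] [-0.892, 0.371, 0.36, 0.079, -0.001, 0.19]
-50,0,-.127 [ 0.626 -0.079] [-1.433, 0.249, 0.589, 0.079, -0.001, 0.19]
1,0,-.127 [ 0.677 -0.085] [-2.353, 0.041, 0.977, 0.079, -0.001, 0.19]
{'point': [314.2, 271.2], 'score': 0.76} [ 5.14812144e-01 -1.04035529e-01  1.11022302e-16]
```

View pics/s3.png

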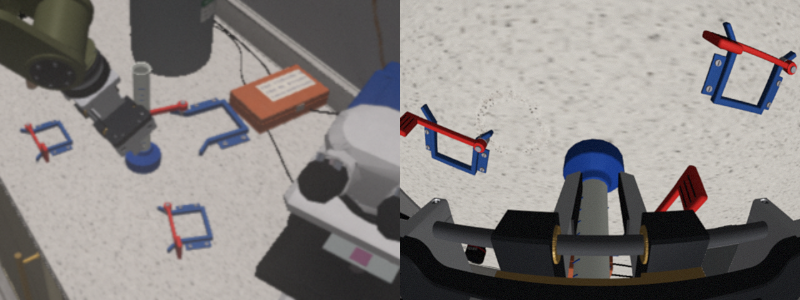

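```bash
python3 -c "
from h import *
im,d=ctrl.camera('scene')
w=cv2.imread('pics/w3.png');cv2.imwrite('pics/s4.png',np.hstack([cv2.resize(im[195:285,250:340,::-1],(400,400),interpolation=2),cv2.resize(w[200:380,220:420],(400,400))]))
C=cloud('scene',d); 
for v in range(262,282,3): print(v,C[v,314].round(3),C[v,300].round(3), im[v,314])
"
```

```text
262 [ 0.511 -0.11   0.034] [ 0.446 -0.177  0.124] [ 60  69 103]
265 [ 0.51  -0.113  0.029] [ 0.493 -0.083  0.011] [ 61  76 126]
268 [ 0.508 -0.116  0.024] [ 0.496 -0.077 -0.004] [ 61  78 134]
271 [ 0.507 -0.118  0.017] [ 0.489 -0.09   0.002] [ 60  79 132]
274 [ 0.503 -0.124  0.015] [ 0.486 -0.095 -0.002] [61 64 85]
277 [ 0.503 -0.124  0.007] [ 0.482 -0.102 -0.002] [61 65 85]
280 [ 0.502 -0.126  0.001] [ 0.478 -0.109 -0.002] [180 174 170]
```

View pics/s4.png

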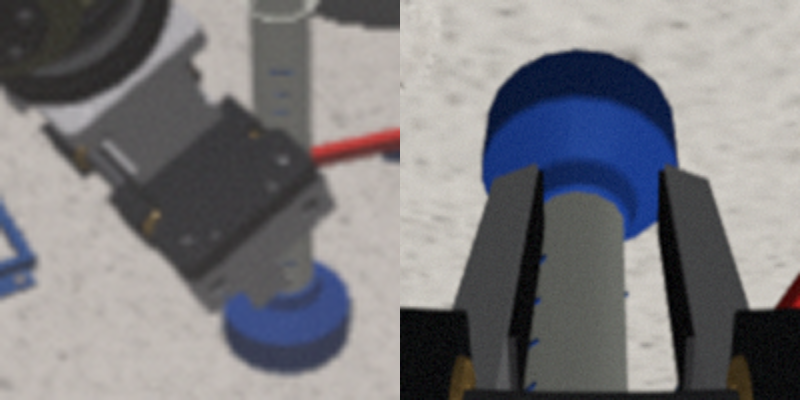

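```bash
python3 -c "
from h import *
s=ctrl.get_obs(); im,d=ctrl.camera('wrist'); P=ctrl.camera_params('wrist'); K=P['intrinsics'];T=np.array(P['T_tool_cam'])
R0=R.from_euler('xyz',s['eef_rot']);p0=np.array(s['ee_pos'])
def proj(t):
    c=np.linalg.inv(T)@np.r_[t,1]; th=np.arctan2(np.hypot(c[0],c[1]),c[2]); k=K[0,0]*th/np.hypot(c[0],c[1]); return [K[0,2]+k*c[0],K[1,2]+k*c[1],c[2]]
for t in [(0,.015,.014),(0,-.015,.014),(.008,.015,.014),(-.008,.015,.014)]: print(t,np.round(proj(t),3))
def pt(u,v):
    x=(np.array([u,v])-[K[0,2],K[1,2]])/K[0,0];th=np.linalg.norm(x);r=np.r_[x/th*np.sin(th),np.cos(th)];c=r/r[2]*d[v,u];t=T[:3,:3]@c+T[:3,3];return t.round(4),(R0.apply(t)+p0).round(4)
for u,v in [(275,285),(283,283),(365,285),(280,310),(310,235),(310,250),(310,262),(310,275),(310,300),(310,330)]: print(u,v,d[v,u],pt(u,v))
"
```

```text
(0, 0.015, 0.014) [3.44712e+02 2.64863e+02 2.29000e-01]
(0, -0.015, 0.014) [2.96264e+02 2.64800e+02 2.29000e-01]
(0.008, 0.015, 0.014) [3.45003e+02 2.52645e+02 2.27000e-01]
(-0.008, 0.015, 0.014) [3.44411e+02 2.76786e+02 2.32000e-01]
275 285 0.17814155 (array([ 0.0087, -0.0221, -0.0368]), array([ 0.4895, -0.1157,  0.0518]))
283 283 0.18028821 (array([ 0.0088, -0.0184, -0.0346]), array([ 0.49  , -0.112 ,  0.0497]))
365 285 0.17763023 (array([ 0.0089,  0.0215, -0.0373]), array([ 0.4857, -0.0724,  0.0521]))
280 310 0.15366293 (array([ 0.0084, -0.0171, -0.0624]), array([ 0.4794, -0.1115,  0.0755]))
310 235 0.20896868 (array([ 0.0234, -0.0059, -0.0004]), array([ 0.4889, -0.0997,  0.0125]))
310 250 0.20359126 (array([ 0.017 , -0.0058, -0.0079]), array([ 0.4918, -0.0993,  0.0219]))
310 262 0.20331629 (array([ 0.0107, -0.0058, -0.01  ]), array([ 0.4967, -0.0989,  0.0263]))
310 275 0.2034044 (array([ 0.0038, -0.0058, -0.0119]), array([ 0.5023, -0.0984,  0.0307]))
310 300 0.19400385 (array([-0.0054, -0.0055, -0.0244]), array([ 0.5059, -0.0979,  0.0458]))
310 330 0.17886 (array([-0.0131, -0.0051, -0.0425]), array([ 0.506 , -0.0975,  0.0655]))
```

The zoom shows the fingers reaching the tube rather than the foot. The fingertips in view end well short of where the stated geometry puts them. I'll back off and measure the tips.

>>> move_arm(
  targets=[
    [-0.36, 0.1, 0, -0.042, 0, 0, 0],
    [-0.36, 0.3, 0, -0.126, 0, 0, 0],
    [-0.36, 0.6, 0, -0.253, 0, 0, 0],
    [-0.36, 0.92, 0, -0.39, 0, 0, 0],
    [-0.36, 1.1, 0, -0.467, 0, 0, 0],
    [-0.36, 1.1, 0, -0.467, 0, 0, 0],
  ],
)

```text
time_s: 6.35
ee_pos: [0.4496, -0.0968, 0.0214]
eef_rot: [-3.14, 0.399, -3.064]
force: [-0.8, 0.0, -0.1]
grip_width: 0.0299
grip_force: 0.0
```

```bash
python3 -c "
from h import *
s=ctrl.get_obs();print(s['time_s'],s['ee_pos'],s['force'],s['qpos'],s['grip_width'])
R0=R.from_euler('xyz',s['eef_rot']);p0=np.array(s['ee_pos'])
im,d=ctrl.camera('scene');C=cloud('scene',d)
K,Rm,t=cam('scene')
for q in [(0,-.02,.014),(0,-.02,-.03),(0,-.088,-.083),(0,0,-.2)]:
    w=R0.apply(q)+p0; c=K@(Rm@w+t); print(q,w.round(3),(c[:2]/c[2]).round(1))
o=ctrl.tip_of('scene','cylinder')[0];print(o,onplane('scene',o['point'],0))
L=(C-p0)@R0.as_matrix(); m=(d>0)&(abs(L[...,0])<.03)&(abs(L[...,1])<.04)&(L[...,2]<.03)&(L[...,2]>-.12)&(C[...,2]>.004)
print(m.sum(),L[m].max(0),L[m].min(0)); 
a,b=290,235
cv2.imwrite('pics/s5.png',cv2.resize(im[190:290,240:360,::-1],(720,600),interpolation=2))
im,d=ctrl.camera('wrist');np.save('wd.npy',d)
"
```

```text
6.35 [ 0.44961506 -0.09683669  0.02143465] [-0.83163644  0.00988936 -0.14335796] [-0.40773873  0.15926058  2.20969091  0.42703311  0.45065507 -2.41220151] 0.029911093911249464
(0, -0.02, 0.014) [ 0.457 -0.116  0.009] [292.1 282.8]
(0, -0.02, -0.03) [ 0.44  -0.118  0.049] [283.7 272.2]
(0, -0.088, -0.083) [ 0.424 -0.187  0.098] [292.6 280.2]
(0, 0, -0.2) [ 0.372 -0.103  0.206] [239.  216.9]
{'point': [314.9, 267.6], 'score': 0.96} [ 5.21328885e-01 -9.57225541e-02 -1.11022302e-16]
70 [ 0.00880845 -0.02344485 -0.02634148] [-0.01029893 -0.02943251 -0.05251028]
```

View pics/s5.png

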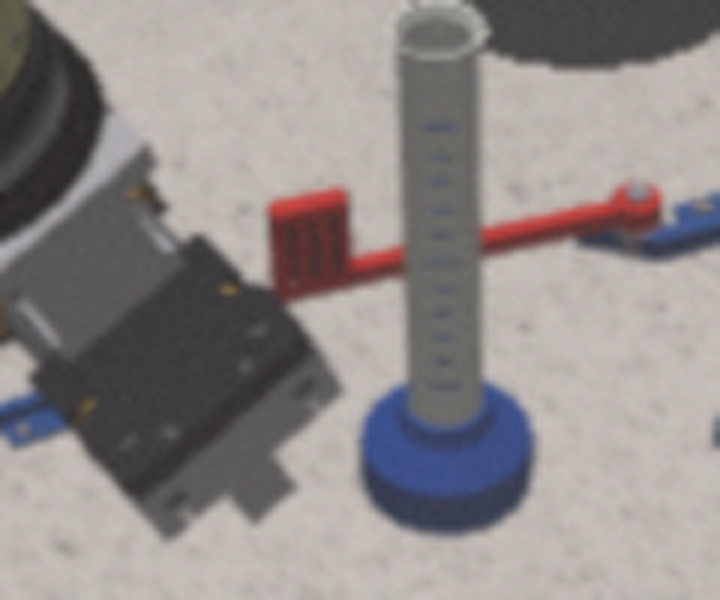

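The scene crop and the depth both put the fingertips about 40 mm higher along the tool than stated, at tool z of about -26 mm. The cylinder is still upright, at about (0.520,-0.097). I'll replan with the measured tip.

```bash
sed -i 's/np.array(tip)-.014\*/np.array(tip)+.026*/' h.py; sed -i 's/\[\*t,.009\]/[*t,.010]/' plan.py; python3 - <<'E'
from h import *
p,Rt=tcp([.457,-.102,.010],.08,.4); print(p,row(p,Rt))
E
```

```text
[ 0.46709249 -0.10119087 -0.01394759] [-0.01  -0.11   0.777 -0.002  0.    -0.001]
```

>>> move_arm(
  targets=[
    [-0.36, 0, -0.11, 0.3, 0, 0, 0],
    [-0.36, 0, -0.11, 0.5, 0, 0, 0],
    [-0.36, 0, -0.11, 0.65, 0, 0, 0],
    [-0.36, 0, -0.11, 0.7, 0, 0, 0],
    [-0.36, 0, -0.11, 0.7, 0, 0, 0],
  ],
)

```text
time_s: 7.0
ee_pos: [0.4645, -0.1009, -0.0113]
eef_rot: [-3.141, 0.399, -3.063]
force: [0.4, -0.4, -0.8]
grip_width: 0.0305
grip_force: 0.0
```

```bash
python3 plan.py -153,-32,.08 -80,0,.08;  python3 c.py w6 1 | grep cyl;  python3 -c "
from h import *
s=ctrl.get_obs();R0=R.from_euler('xyz',s['eef_rot']);p0=np.array(s['ee_pos'])
im,d=ctrl.camera('scene');C=cloud('scene',d);L=(C-p0)@R0.as_matrix()
m=(d>0)&(abs(L[...,0])<.03)&(abs(L[...,1])<.04)&(L[...,2]>-.12)&(C[...,2]>.006)&(C[...,0]<.485);print(m.sum(),C[m].min(0),C[m].max(0),L[m].max(0))
o=ctrl.tip_of('scene','cylinder')[0];print(o,onplane('scene',o['point'],0))
w=cv2.imread('pics/w6.png')
cv2.imwrite('pics/s6.png',np.hstack([cv2.resize(im[190:290,240:360,::-1],(400,400),interpolation=2),cv2.resize(w[180:380,220:420],(400,400))]))"
```

```text
7.0 [ 0.46451534 -0.10087521 -0.01125698] [ 0.36993308 -0.40117951 -0.75806892] -2.4993341335299024
-153,-32,.08 [ 0.52  -0.097] [-0.549, -0.018, 0.289, -0.001, -0.001, -0.001]
-80,0,.08 [ 0.597 -0.075] [-1.986, 0.31, 0.895, -0.001, -0.001, -0.001]
cylinder 0.69 [320. 340.] [ 0.5157 -0.0973  0.    ]
52 [ 0.44097322 -0.13133416  0.01002499] [ 0.46402611 -0.12321225  0.03770956] [ 0.00867235 -0.02068527 -0.02594369]
{'point': [313.7, 269.7], 'score': 0.57} [ 0.5161054  -0.09973675  0.        ]
```

View pics/s6.png

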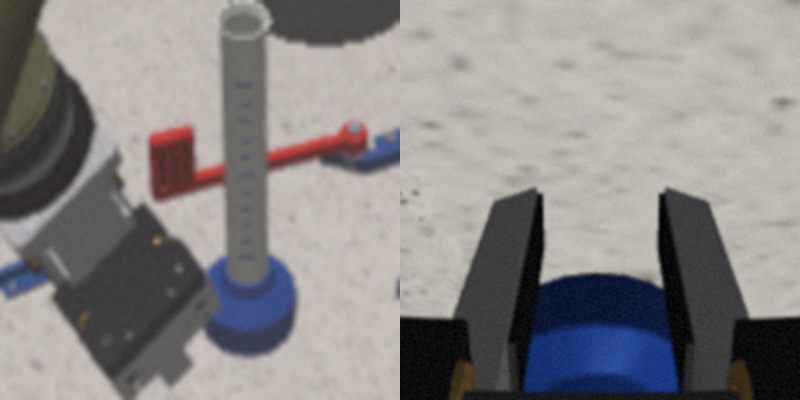

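The picture shows the tips low behind the foot, with the foot centred in the gap. I'll push from here.

>>> move_arm(
  targets=[
    [-0.36, -0.15, -0.01, 0.08, 0, 0, 0],
    [-0.36, -0.3, -0.015, 0.16, 0, 0, 0],
    [-0.36, -0.43, -0.018, 0.227, 0, 0, 0],
    [-0.36, -0.55, -0.018, 0.289, 0, 0, 0],
    [-0.36, -0.65, 0.007, 0.334, 0, 0, 0],
    [-0.36, -0.76, 0.031, 0.38, 0, 0, 0],
    [-0.36, -0.87, 0.056, 0.425, 0, 0, 0],
    [-0.36, -0.98, 0.08, 0.47, 0, 0, 0],
    [-0.36, -1.09, 0.105, 0.516, 0, 0, 0],
    [-0.36, -1.2, 0.13, 0.562, 0, 0, 0],
    [-0.36, -1.31, 0.154, 0.607, 0, 0, 0],
    [-0.36, -1.41, 0.179, 0.653, 0, 0, 0],
  ],
)

```text
time_s: 8.55
ee_pos: [0.5418, -0.086, -0.0136]
eef_rot: [-3.14, 0.399, -3.063]
force: [-2.2, -0.7, 0.1]
grip_width: 0.0301
grip_force: 0.8
```

```bash
cat > q.py <<'E'
from h import *
for n in ('scene','top'):
    im,d=ctrl.camera(n)
    for o in ctrl.tip_of(n,'cylinder')[:2]: print(n,round(o['score'],2),o['point'],onplane(n,o['point'],0).round(4))
E
python3 q.py; python3 plan.py -80,0,.08 -80,0,-.127 -50,0,-.127 1,0,-.127
```

```text
scene 0.74 [329.0, 258.4] [ 0.5609 -0.0874  0.    ]
scene 0.54 [226.8, 209.5] [0.4393 0.1809 0.    ]
top 0.87 [327.1, 241.8] [ 0.5676 -0.0828  0.    ]
8.75 [ 0.54137212 -0.0861159  -0.01357043] [ 0.64435889 -0.56883346  0.11958608] -2.2763856000067926
-80,0,.08 [ 0.597 -0.075] [-0.57, 0.137, 0.249, -0.002, -0.0, -0.001]
-80,0,-.127 [ 0.597 -0.075] [-0.58, 0.239, 0.253, 0.079, -0.0, 0.19]
-50,0,-.127 [ 0.626 -0.079] [-1.121, 0.117, 0.481, 0.079, -0.0, 0.19]
1,0,-.127 [ 0.677 -0.085] [-2.041, -0.091, 0.87, 0.079, -0.0, 0.19]
```

>>> move_arm(
  targets=[
    [-0.36, -0.11, 0.027, 0.048, 0, 0, 0],
    [-0.36, -0.23, 0.055, 0.1, 0, 0, 0],
    [-0.36, -0.35, 0.083, 0.153, 0, 0, 0],
    [-0.36, -0.47, 0.112, 0.205, 0, 0, 0],
    [-0.36, -0.57, 0.137, 0.249, 0, 0, 0],
    [-0.36, -0.575, 0.164, 0.25, 0.02, 0, 0.048],
    [-0.36, -0.578, 0.189, 0.251, 0.04, 0, 0.095],
    [-0.36, -0.58, 0.214, 0.252, 0.06, 0, 0.143],
    [-0.36, -0.58, 0.239, 0.253, 0.079, 0, 0.19],
    [-0.36, -0.68, 0.216, 0.295, 0.079, 0, 0.19],
    [-0.36, -0.79, 0.192, 0.342, 0.079, 0, 0.19],
    [-0.36, -0.9, 0.167, 0.388, 0.079, 0, 0.19],
  ],
)

```text
time_s: 9.95
ee_pos: [0.5902, -0.0742, -0.014]
eef_rot: [-3.142, 0.4, 3.015]
force: [-1.3, 0.4, -0.5]
grip_width: 0.0304
grip_force: 0.5
```

```bash
python3 q.py; python3 plan.py -62,0,-.127 -50,0,-.127 1,0,-.127; python3 c.py w7 1|grep cyl; python3 -c "
from h import *
im=cv2.imread('pics/w7.png');s,_=ctrl.camera('scene');cv2.imwrite('pics/s7.png',np.hstack([cv2.resize(s[180:280,260:400,::-1],(440,400),interpolation=2),cv2.resize(im[180:440,190:450],(360,400))]))"
```

```text
scene 0.67 [346.6, 247.7] [ 0.6111 -0.0788  0.    ]
top 0.94 [326.2, 222.4] [ 0.6212 -0.0802  0.    ]
10.15 [ 0.5896996  -0.07420696 -0.01397399] [-0.30659045  0.00340036 -0.24812397] -1.707936006905986
-62,0,-.127 [ 0.614 -0.077] [-0.002, 0.004, 0.0, -0.0, -0.0, -0.0]
-50,0,-.127 [ 0.626 -0.079] [-0.223, 0.005, 0.094, -0.0, -0.0, -0.0]
1,0,-.127 [ 0.677 -0.085] [-1.163, 0.005, 0.491, -0.0, -0.0, -0.0]
cylinder 0.89 [322. 316.] [ 0.6122 -0.0762  0.    ]
```

View pics/s7.png

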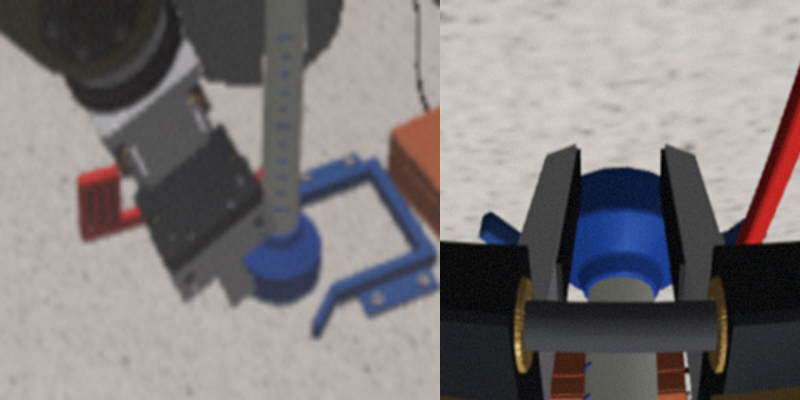

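The cylinder is upright and centred at the mouth, so I'll push straight in.

>>> move_arm(
  targets=[
    [-0.36, -0.1, 0.002, 0.042, 0, 0, 0],
    [-0.36, -0.21, 0.004, 0.089, 0, 0, 0],
    [-0.36, -0.32, 0.005, 0.135, 0, 0, 0],
    [-0.36, -0.43, 0.005, 0.181, 0, 0, 0],
    [-0.36, -0.54, 0.005, 0.228, 0, 0, 0],
    [-0.36, -0.65, 0.005, 0.274, 0, 0, 0],
    [-0.36, -0.76, 0.005, 0.321, 0, 0, 0],
    [-0.36, -0.87, 0.005, 0.367, 0, 0, 0],
    [-0.36, -0.98, 0.005, 0.414, 0, 0, 0],
    [-0.36, -1.06, 0.005, 0.448, 0, 0, 0],
    [-0.36, -1.1, 0.005, 0.464, 0, 0, 0],
  ],
)

```text
time_s: 11.55
ee_pos: [0.6492, -0.0814, -0.0139]
eef_rot: [-3.141, 0.4, 3.014]
force: [-1.7, 0.1, 0.6]
grip_width: 0.0301
grip_force: 0.5
```

```bash
python3 q.py; python3 plan.py 1,0,-.127
```

```text
scene 0.95 [372.7, 242.1] [ 0.6701 -0.0933  0.    ]
top 0.83 [327.6, 203.2] [ 0.6749 -0.084   0.    ]
11.75 [ 0.64878978 -0.08135405 -0.01382724] [-0.29552267 -0.21689963  0.10582823] -1.6808468856235586
1,0,-.127 [ 0.677 -0.085] [-0.065, -0.003, 0.03, -0.0, -0.0, -0.0]
```

Step gently until the back stop gives a force.

>>> move_arm(
  targets=[
    [-0.36, -0.02, 0, 0.008, 0, 0, 0],
    [-0.36, -0.04, 0, 0.016, 0, 0, 0],
    [-0.36, -0.06, 0, 0.025, 0, 0, 0],
    [-0.36, -0.08, 0, 0.034, 0, 0, 0],
    [-0.36, -0.08, 0, 0.034, 0, 0, 0],
  ],
)

```text
time_s: 12.25
ee_pos: [0.6528, -0.0819, -0.0141]
eef_rot: [-3.142, 0.399, 3.014]
force: [-3.9, 0.7, 1.3]
grip_width: 0.0301
grip_force: 1.8
```

>>> move_arm(
  targets=[
    [-0.36, -0.015, 0, 0.006, 0, 0, 0],
    [-0.36, -0.03, 0, 0.012, 0, 0, 0],
    [-0.36, -0.03, 0, 0.012, 0, 0, 0],
  ],
)

```text
time_s: 12.55
ee_pos: [0.6534, -0.0819, -0.0144]
eef_rot: [3.142, 0.397, 3.014]
force: [-12.9, 1.7, 6.6]
grip_width: 0.03
grip_force: 6.2
```

The cylinder is seated: the force rose to 13 N and its centre is at about bay x = +2. Next I'll retreat, rise, and go round to the outer side of the tab.

```bash
cat > p2.py <<'E'
from h import *
import sys
B=np.array([.676,-.085]); ps=-.127
s=ctrl.get_obs(); print(s["time_s"],s["ee_pos"],s["force"],s["qpos"][5])
def go(x,y,z):
    c,sn=np.cos(ps),np.sin(ps); t=B+np.array([c*x-sn*y,sn*x+c*y])/1000
    p,Rt=tcp([*t,z/1000],ps,.4); return row(p,Rt).tolist()
def bar(q,gap=0,z=24,r=123):
    n=np.array([-np.cos(q),np.sin(q)]); return np.array([-42,50])+r*np.array([-np.sin(q),-np.cos(q)])+(5+9.5*abs(np.cos(q))+12.5*abs(np.sin(q))+gap)*n
for a in sys.argv[1:]:
    v=list(map(float,a.split(",")))
    if len(v)==3: print(a,go(*v))
    else: xy=bar(*v); print(a,xy.round(1),go(*xy,24))
E
python3 p2.py -100,0,12 -120,0,100 -162,94,100
```

```text
12.55 [ 0.65344845 -0.08192259 -0.01441094] [-12.90487578   1.7347459    6.55093792] -1.6786920420776053
-100,0,12 [1.219, -0.004, -0.564, -0.0, -0.003, -0.0]
-120,0,100 [0.908, -0.004, -2.342, -0.0, -0.003, -0.0]
-162,94,100 [1.684, 1.875, -2.667, -0.0, -0.003, -0.0]
```

>>> move_arm(
  targets=[
    [-0.36, 0.1, 0, -0.045, 0, 0, 0],
    [-0.36, 0.4, 0, -0.18, 0, 0, 0],
    [-0.36, 0.8, 0, -0.37, 0, 0, 0],
    [-0.36, 1.22, 0, -0.56, 0, 0, 0],
    [-0.36, 1.2, 0, -1.1, 0, 0, 0],
    [-1, 0.91, 0, -2.0, 0, 0, 0],
    [-1, 0.91, 0, -2.34, 0, 0, 0],
    [-1, 1.15, 0.6, -2.45, 0, 0, 0],
    [-1, 1.4, 1.2, -2.55, 0, 0, 0],
    [-1, 1.68, 1.88, -2.67, 0, 0, 0],
    [-1, 1.68, 1.88, -2.67, 0, 0, 0],
    [-1, 1.68, 1.88, -2.67, 0, 0, 0],
  ],
)

```text
time_s: 13.75
ee_pos: [0.5387, 0.028, 0.0768]
eef_rot: [3.142, 0.401, 3.016]
force: [0.2, -0.3, -0.4]
grip_width: 0.0005
grip_force: 0.0
```

```bash
python3 q.py; python3 -c "
from h import *
for n in ('scene','top'):
  for r in ctrl.tip_of(n,'bar_tab')[:3]:print(n,r['score'],onplane(n,r['point'],.035))"; python3 p2.py -162,94,24 1.67,0 1.4,0 1.1,0 0.8,0 ; python3 -c "
from h import *
s=ctrl.get_obs();R0=R.from_euler('xyz',s['eef_rot']);p0=np.array(s['ee_pos'])
im,d=ctrl.camera('scene');C=cloud('scene',d);L=(C-p0)@R0.as_matrix()
m=(d>0)&(abs(L[...,0])<.03)&(abs(L[...,1])<.04)&(L[...,2]>-.05)&(L[...,2]<.02);print(m.sum(),L[m].min(0),L[m].max(0),s['grip_width'])"
```

```text
scene 0.85 [372.6, 240.3] [ 0.6733 -0.0883  0.    ]
top 0.85 [328.0, 202.3] [ 0.6774 -0.0851  0.    ]
scene 0.66 [ 0.46087639 -0.29480478  0.035     ]
scene 0.65 [0.51940004 0.00292338 0.035     ]
scene 0.64 [ 0.37165806 -0.02975288  0.035     ]
top 0.55 [ 0.37266159 -0.01821567  0.035     ]
top 0.5 [ 0.46314118 -0.29256617  0.035     ]
top 0.48 [ 0.52365564 -0.00506402  0.035     ]
14.05 [0.53854551 0.02677693 0.07636574] [-0.53050935 -0.78283538  0.3345022 ] -1.3554772973123366
-162,94,24 [0.619, 0.011, 1.395, -0.001, -0.0, -0.001]
1.67,0 [-162.6   80.5] [0.629, -0.26, 1.391, -0.001, -0.0, -0.001]
1.4,0 [-166.4   47.8] [0.699, -0.914, 1.362, -0.001, -0.0, -0.001]
1.1,0 [-160.9   12.4] [0.596, -1.621, 1.405, -0.001, -0.0, -0.001]
0.8,0 [-144.6  -20.9] [0.295, -2.287, 1.533, -0.001, -0.0, -0.001]
114 [-0.01024749 -0.03964624 -0.04955155] [ 0.02999772 -0.00133973  0.01942061] 0.0006850819378492136
```

>>> move_arm(
  targets=[
    [-1, 0.3, 0.06, 0.65, 0, 0, 0],
    [-1, 0.55, 0.06, 1.2, 0, 0, 0],
    [-1, 0.62, 0.04, 1.39, 0, 0, 0],
    [-1, 0.625, -0.05, 1.39, 0, 0, 0],
    [-1, 0.63, -0.15, 1.39, 0, 0, 0],
    [-1, 0.63, -0.26, 1.39, 0, 0, 0],
    [-1, 0.655, -0.47, 1.38, 0, 0, 0],
    [-1, 0.68, -0.69, 1.37, 0, 0, 0],
    [-1, 0.7, -0.91, 1.36, 0, 0, 0],
    [-1, 0.68, -1.15, 1.37, 0, 0, 0],
    [-1, 0.645, -1.39, 1.385, 0, 0, 0],
    [-1, 0.596, -1.62, 1.4, 0, 0, 0],
  ],
)

```text
time_s: 15.3
ee_pos: [0.5284, -0.0537, 0.0017]
eef_rot: [-3.141, 0.402, 3.014]
force: [1.2, 0.3, 0.2]
grip_width: 0.0006
grip_force: 0.3
```

```bash
cat > t.py <<'E'
from h import *
for n in ('scene','top'):
  ctrl.camera(n)
  for r in ctrl.tip_of(n,'bar_tab')[:3]:
    p=onplane(n,r['point'],.035)
    v=p[:2]-[.6407,-.0301]; c,s=np.cos(-.127),np.sin(-.127); x,y=c*v[0]+s*v[1],-s*v[0]+c*v[1]
    print(n,round(r['score'],2),p.round(3),'q',round(float(np.arctan2(-x,-y)),3),'len',round(float(np.hypot(x,y)),3))
E
python3 t.py; python3 p2.py 1.1,0 .8,0 .55,0 .3,0 .1,0 0,0
```

```text
scene 0.91 [ 0.524 -0.069  0.035] q 1.124 len 0.123
scene 0.72 [ 0.377 -0.035  0.035] q 1.425 len 0.264
scene 0.5 [ 0.456 -0.298  0.035] q 0.477 len 0.325
top 0.71 [ 0.524 -0.074  0.035] q 1.084 len 0.124
top 0.48 [ 0.465 -0.296  0.035] q 0.457 len 0.319
15.5 [ 0.52809646 -0.05300529  0.00107837] [-0.6892942  -0.30353542  0.01193679] -1.6721670754943139
1.1,0 [-160.9   12.4] [0.008, -0.011, 0.019, -0.001, 0.001, -0.001]
.8,0 [-144.6  -20.9] [-0.293, -0.678, 0.147, -0.001, 0.001, -0.001]
.55,0 [-123.   -44.6] [-0.69, -1.151, 0.315, -0.001, 0.001, -0.001]
.3,0 [-95.3 -62.3] [-1.201, -1.504, 0.531, -0.001, 0.001, -0.001]
.1,0 [-69.9 -70.8] [-1.669, -1.674, 0.73, -0.001, 0.001, -0.001]
0,0 [-56.5 -73. ] [-1.916, -1.717, 0.834, -0.001, 0.001, -0.001]
```

The bar follows exactly as planned (q about 1.1), so I'll carry on round the arc.

>>> move_arm(
  targets=[
    [-1, -0.08, -0.23, 0.055, 0, 0, 0],
    [-1, -0.18, -0.46, 0.098, 0, 0, 0],
    [-1, -0.293, -0.678, 0.147, 0, 0, 0],
    [-1, -0.42, -0.85, 0.2, 0, 0, 0],
    [-1, -0.55, -1.01, 0.257, 0, 0, 0],
    [-1, -0.69, -1.151, 0.315, 0, 0, 0],
    [-1, -0.86, -1.28, 0.385, 0, 0, 0],
    [-1, -1.03, -1.4, 0.457, 0, 0, 0],
    [-1, -1.2, -1.504, 0.531, 0, 0, 0],
    [-1, -1.36, -1.57, 0.6, 0, 0, 0],
    [-1, -1.52, -1.625, 0.667, 0, 0, 0],
    [-1, -1.67, -1.674, 0.73, 0, 0, 0],
  ],
)

```text
time_s: 16.7
ee_pos: [0.6082, -0.1476, -0.0009]
eef_rot: [-3.141, 0.399, 3.014]
force: [-0.2, 0.6, 0.8]
grip_width: 0.0006
grip_force: 0.2
```

```bash
python3 t.py|grep 'len 0.1'; python3 p2.py .1,0 0,0 0,-4
```

```text
scene 0.6 [ 0.61  -0.153  0.035] q 0.116 len 0.127
top 0.71 [ 0.621 -0.152  0.035] q 0.035 len 0.124
16.9 [ 0.60751362 -0.14725081 -0.00094625] [-0.32104118  0.13993713  0.45378954] -1.921129567260479
.1,0 [-69.9 -70.8] [-0.013, -0.008, -0.016, -0.0, -0.001, -0.0]
0,0 [-56.5 -73. ] [-0.26, -0.051, 0.088, -0.0, -0.001, -0.0]
0,-4 [-52.5 -73. ] [-0.333, -0.051, 0.119, -0.0, -0.001, -0.0]
```

>>> move_arm(
  targets=[
    [-1, -0.06, -0.02, 0.022, 0, 0, 0],
    [-1, -0.12, -0.03, 0.045, 0, 0, 0],
    [-1, -0.18, -0.04, 0.067, 0, 0, 0],
    [-1, -0.22, -0.05, 0.085, 0, 0, 0],
    [-1, -0.26, -0.05, 0.1, 0, 0, 0],
    [-1, -0.26, -0.05, 0.1, 0, 0, 0],
  ],
)

```text
time_s: 17.5
ee_pos: [0.6204, -0.1514, -0.0007]
eef_rot: [3.141, 0.397, 3.014]
force: [-9.6, 0.9, 5.8]
grip_width: 0.0003
grip_force: 4.8
```

>>> move_arm(
  targets=[
    [-1, -0.03, 0, 0.013, 0, 0, 0],
    [-1, -0.05, 0, 0.021, 0, 0, 0],
    [-1, -0.05, 0, 0.021, 0, 0, 0],
  ],
)

```text
time_s: 17.8
ee_pos: [0.6213, -0.1515, -0.0012]
eef_rot: [3.141, 0.394, 3.014]
force: [-28.4, 1.9, 18.3]
grip_width: 0.0005
grip_force: 14.1
```

The stop is firm, so I'll back off, rise and check.

>>> move_arm(
  targets=[
    [-1, 0.08, 0, -0.035, 0, 0, 0],
    [-1, 0.4, 0, -0.17, 0, 0, 0],
    [-1, 1.0, 0, -0.42, 0, 0, 0],
    [-1, 1.4, 0, -0.8, 0, 0, 0],
    [-1, 1.8, 0, -1.7, 0, 0, 0],
    [-1, 2.2, 0, -2.6, 0, 0, 0],
    [-1, 2.2, 0, -3.0, 0, 0, 0],
    [-1, 2.2, 0, -3.0, 0, 0, 0],
    [-1, 2.2, 0, -3.0, 0, 0, 0],
  ],
)

```text
time_s: 18.7
ee_pos: [0.4658, -0.1319, 0.0952]
eef_rot: [-3.141, 0.401, 3.014]
force: [0.2, -0.4, -1.3]
grip_width: 0.0005
grip_force: 0.0
```

```bash
python3 q.py; python3 t.py; python3 -c "
from h import *
s=ctrl.get_obs();print(s['time_s'],s['ee_pos'],s['force'])
im,_=ctrl.camera('scene');t,_=ctrl.camera('top');cv2.imwrite('pics/s8.png',np.hstack([cv2.resize(im[150:290,280:420,::-1],(400,400),interpolation=2),cv2.resize(t[150:290,270:410,::-1],(400,400),interpolation=2)]))"
```

```text
scene 0.61 [376.5, 237.8] [ 0.6855 -0.086   0.    ]
scene 0.47 [356.8, 409.8] [ 0.4174 -0.4084  0.    ]
top 0.64 [327.9, 201.7] [ 0.6791 -0.0848  0.    ]
scene 0.94 [ 0.622 -0.145  0.035] q 0.038 len 0.117
scene 0.69 [ 0.378 -0.026  0.035] q 1.458 len 0.263
scene 0.67 [ 0.459 -0.295  0.035] q 0.475 len 0.321
top 0.77 [ 0.63  -0.154  0.035] q -0.042 len 0.124
top 0.62 [ 0.471 -0.291  0.035] q 0.45 len 0.311
top 0.52 [ 0.381 -0.019  0.035] q 1.488 len 0.26
19.1 [ 0.46531444 -0.13153065  0.09447261] [-0.17046837 -0.57033454  0.31461171]
```

View pics/s8.png

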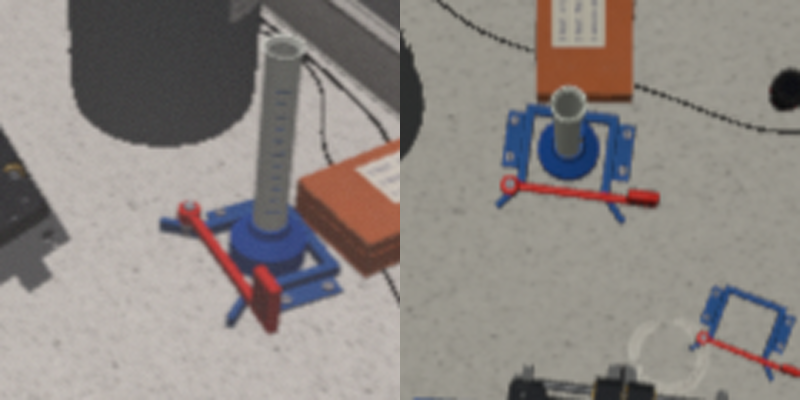

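The final picture shows the cylinder upright against the back stop, with foot at (265,245) on the left and (568,150) on the right. The red bar is shut across the mouth and the gripper is clear of everything.

```bash
python3 -c "
from station import ctrl
print(ctrl.hand_in())"
```

```text
the job is handed in; nothing more can be done
None
```

The job is handed in at about 19 s: the cylinder stands upright against the back stop with the guard bar fully shut. On the first approach the fingertips stood about 40 mm higher than stated, so they went either side of the tube and nudged the cylinder about 10 mm (a pad read 0.9 N). I backed off and then pushed only on the foot. I did not re-measure the four bystanders at the end, but the arm's path stayed clear of them.

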